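# Let the thick conduit sleeve out of its dispenser

### The job

Press down the paddle of the dispenser that holds the thicker conduit sleeve, so that the other end of the lever lifts the gate, and keep it pressed until the sleeve has rolled out into the tray and lies there; then let go so that the gate drops shut. Work the gate only by its paddle and never touch the sleeves; leave the other dispenser shut with its sleeve inside, and do not shift the things lying about.

Things in the scene. Friction and masses are not known exactly. Their poses are not given: they have to be found in the camera images.
- dispenser_thick: Fixed sheet-metal dispenser with the thicker sleeve, 32 mm in diameter; both dispensers are alike and may swap sides. Origin on the bench under the chute's mouth, z up. Mm: open chute 66 wide falls along +x from x -155 (floor 66 high) to 0 (35 high), wall tops under 110. Catch tray x 10 to 110, floor 12 high, walls 44. Lever pivot at y -95, 100 high, on a post; gate at its +y end, paddle at its -y end.
- paddle_thick (a point): Centre of the top of that dispenser's paddle, a black pad 46 mm (x) by 50 mm (y), 6 mm thick, 100 mm from the pivot, 7 mm above its height (dispenser frame, gate shut: x 2, y -195, z 107 mm). Bare bench beneath. The point moves with the lever: at the stop it is 51 mm lower and 10 mm further to +y.
- lever_thick (a joint): Angle of that lever: 0 = gate shut, paddle level; grows as the paddle is pressed down, to a hard stop at 0.52 rad. Hinge along the dispenser's x. A spring shuts it when let go: pressing takes about 2 N at first, about 4 N at the stop. The thick sleeve gets under the gate from about 0.36 rad; press to 0.45 or more.
- gate_thick (a point): Steel tongue 18 mm wide, 62 mm high, 4 mm thick, hanging from the lever in front of the chute's mouth; the point is the middle of its lower edge, 95 mm from the pivot and 62 mm below it, 3 mm above the chute floor.
- sleeve_thick: Plain brass conduit sleeve, 32 mm in diameter and 58 mm long, lying across the chute and leaning on the shut gate at the start; origin at its centre, its length along its own y. It rolls down by itself when the gate is up, and comes to rest in the tray within about 1 to 2 s.
- dispenser_thin: Fixed sheet-metal dispenser with the thinner sleeve, 18 mm in diameter; both dispensers are alike and may swap sides. Origin on the bench under the chute's mouth, z up. Mm: open chute 66 wide falls along +x from x -155 (floor 66 high) to 0 (35 high), wall tops under 110. Catch tray x 10 to 110, floor 12 high, walls 44. Lever pivot at y -95, 100 high, on a post; gate at its +y end, paddle at its -y end.
- paddle_thin (a point): Centre of the top of that dispenser's paddle, a black pad 46 mm (x) by 50 mm (y), 6 mm thick, 100 mm from the pivot, 7 mm above its height (dispenser frame, gate shut: x 2, y -195, z 107 mm). Bare bench beneath. The point moves with the lever: at the stop it is 51 mm lower and 10 mm further to +y.
- lever_thin (a joint): Angle of that lever: 0 = gate shut, paddle level; grows as the paddle is pressed down, to a hard stop at 0.52 rad. Hinge along the dispenser's x. A spring shuts it when let go: pressing takes about 2 N at first, about 4 N at the stop. Leave shut.
- gate_thin (a point): Steel tongue 18 mm wide, 62 mm high, 4 mm thick, hanging from the lever in front of the chute's mouth; the point is the middle of its lower edge, 95 mm from the pivot and 62 mm below it, 3 mm above the chute floor.
- sleeve_thin: Plain brass conduit sleeve, 18 mm in diameter and 58 mm long, lying across the chute and leaning on the shut gate at the start; origin at its centre, its length along its own y. It rolls down by itself when the gate is up; it stays in its chute.
- junction_box: white square junction box, 70 x 70 x 38 (mm); loose bystander, leave where it is. Origin under its centre.
- wall_switch: white square surface switch, 66 x 66 x 40 (mm); loose bystander, leave where it is. Origin under its centre.
- tape_roll: black ring of insulating tape, 56 across, 18 high (mm); loose bystander, leave where it is. Origin under its centre.
- terminal_strip: white terminal strip, 20 x 64 x 18 (mm); loose bystander, leave where it is. Origin under its centre.
- screwdriver: screwdriver lying down, about 200 long (mm); loose bystander, leave where it is. Origin under its centre.
- lamp_holder: black lamp holder with a clear bulb standing in it, 60 across, 122 high (mm); loose bystander, leave where it is. Origin under its centre.
- pliers: pliers lying down, 190 long (mm); loose bystander, leave where it is. Origin under its centre.
Not all that is in view belongs to the job. What is shaped like the sleeve_thin but blue or green is not meant.

How it is judged:
By the outcome, as a careful person would: the job done as asked, in the order asked, and still so for the second after the job is handed in, with the robot touching nothing.
It also fails if it takes over 35 s, if anything falls off the work surface, if the arm or the gripper's body presses on something with over 40 N, if the wrist force passes 120 N, or if a joint passes its speed limit or range.

### The arm

A 6-joint arm with a two-finger parallel gripper is mounted at the origin on the work surface. World frame = base frame: x ahead of the robot, y to its left, z up, the work surface at z = 0. Lengths are in mm, angles in rad, forces in N, time in s.
With the tool pointing down it reaches from about 275 to 750 mm from the base axis. Payload 10.2 kg.
Tool frame: the origin (TCP) lies at the very end of the fingers, on their centre line; the grasp point (between the pads) lies 19 mm behind it; z points along the fingers, y is the direction in which the jaws open and shut (so a half turn about z gives the same grasp; the last joint's range is limited). The gripper opens to 88 mm and grips with 3 to 60 N. Pads are 18 mm wide; open, the fingers measure 123 mm over their backs; the gripper's body (75 mm by 187 mm) begins 45 mm behind the grasp point.
Start: joints at [-1.495, 0.313, 1.498, -0, 1.331, -0.223], TCP at [154.533, -501.748, 238.72] pointing down, gripper open.
Joint ranges: [-2.94, 2.94], [-0.97, 2.17], [0.19, 2.56], [-1.23, 4.37], [0.02, 3.11], [-2.88, 2.88]. Speed limits (rad/s): [2.39, 2.39, 3.01, 3.14, 3.14, 3.14].

### API

Orientations are given as a unit quaternion [x, y, z, w].
In Python, from cell import bot gives the robot as it stands.
- The arm moves only by the tool play_rows, never from a script. Its argument "plan" is a list of rows, each an object with "xyz": the shift along the tool's x, y, z in m, a list of three; "delta_rot": the turn, a rotation vector about the tool's x, y, z in rad, a list of three; "hand": the finger opening in m, from 0 to 0.0881. A call has 1 to 8 rows; each row shifts and turns the commanded pose from where the row before left it, along the tool's axes as they then stand; what a row does not reach is not made up. A row lasts 1/12 s, in which the tool goes at most 41.7 mm and 7.16 degrees, less where a joint would pass 70% of its speed; a pose out of reach is approached as far as the arm can. A call with a gripper value outside its range is refused whole. The fingers move at their own pace and stop on an object; "force" is the grip in N (left out, the last holds). Time passes only in rows, so rows that do not move let the fingers close. It gives the time, the measured TCP pose, the force and the opening at its end, in the units of the state.
- bot.state(): the state, without advancing time (a new reading comes with each control period).
- bot.read_camera(name): name is "side" or "top" or "wrist"; returns the picture (480x640x3 uint8, blue, green, red); there is no depth.
- bot.camera_info(name): a dict with "mtx" (3x3 intrinsics, pixels), "R" (3x3) and "t" (3): a world point X has camera coordinates R X + t; the wrist camera has in their place "hand_eye" (4x4, takes a point from camera to tool coordinates, whose origin is the TCP and whose axes are the flange's). Camera axes: x right, y down, z forward; pixel columns grow to the right and rows downward; lengths in mm; the calibration is good to about 2 mm. A picture is of the moment at which its call begins: read the wrist's pose just before it. camera_info takes no time and is no camera call.
- bot.sign_off(): hands the job in, once; it reports no verdict.
Trained networks look in the newest picture that a camera, given by its name, has taken for a name from the list of things; names that differ only in an ending like _2 or _b are one class to them, and where a whole thing is asked for, a point or a joint stands for the part that bears it (a point fixed in the world has none). Each returns a list of dicts, best first, with "confidence" (0 to 1); they miss things now and then, are a little off and sometimes report something else, mostly with a low value. They report only what shows in the picture. A call takes as long as a camera call. They do not tell look-alikes from the thing itself.
- bot.silhouettes(label, camera): "region" (480x640 bool, what is visible of it) and "extent" ([left, top, width, height] in pixels, round what is visible of it).
- bot.mark_of(label, camera): "location" ([column, row] in pixels: a listed point, or the origin of a listed thing).
The state is a dict: "clock": time; "joint_positions": joint angles; "dq": joint speeds; "effort": joint torques, N m; "ee_pos": TCP position; "tcp_rot": TCP orientation; "contact_force": force on the tool from outside, world axes, zero at the start; "moment": the same for the moment, N m; "width": opening from 0.0 (shut) to 1.0 (fully open).
Only numpy, scipy, OpenCV 4.12 (cv2) and the standard library are available. Lean on these libraries where they do the work, as an engineer would, in place of code of your own. Each camera call takes 0.05 s, during which the arm holds its last target.

## Working session

There is one attempt and no reset: what is moved stays moved. The work goes in short steps, Python scripts to look and compute and a tool call to move; the robot and the scene stay as the last step left them, time stands still between calls to the robot, and variables do not carry over. Pictures are saved under pics/ and viewed, and the job is handed in when it is done.

Besides the shell and the picture viewer there is one more tool, called after "Emit:" as a command line: name --argument value ..., lists and objects as JSON in quotes. play_rows: Moves the arm, as the interface text tells. Its arguments: {"type":"object","properties":{"plan":{"type":"array"},"force":{"type":"number"}},"required":["plan"]}

```bash
mkdir -p pics; ls
python3 - <<'E'
from cell import bot
import cv2
s=bot.state(); print(s)
for c in("top","side"):
    im=bot.read_camera(c); cv2.imwrite(f"pics/{c}0.png",im)
    i=bot.camera_info(c); print(c,i)
    for l in("dispenser_thick","dispenser_thin","paddle_thick","paddle_thin","sleeve_thick","sleeve_thin","gate_thick"):
        print(l,[(r["location"],r["confidence"]) for r in bot.mark_of(l,c)])
print(bot.state()["clock"])
E
```

```text
pics
{'clock': 0.0, 'joint_positions': array([-1.49540052e+00,  3.13452741e-01,  1.49842282e+00, -4.67189277e-05,
        1.33097008e+00, -2.23393671e-01]), 'dq': array([-7.13218646e-05, -7.72429309e-04,  8.25317514e-04,  1.55040804e-03,
        7.33956456e-04,  1.06045703e-03]), 'effort': array([ 4.24771388e-04, -4.02205932e+01, -2.52272594e+01,  6.94058882e-02,
        3.52235860e-02, -9.93353137e-05]), 'ee_pos': array([ 154.5030354 , -501.50227088,  238.16502732]), 'tcp_rot': array([ 9.88860324e-01,  1.48845111e-01,  2.36922723e-05, -6.26456980e-04]), 'contact_force': array([ 0.14371565, -0.10301152, -0.0353313 ]), 'moment': array([0.02467599, 0.03610416, 0.02571609]), 'width': 0.9977216554192051}
top {'mtx': array([[593.93983278,   0.        , 327.69933202],
       [  0.        , 593.93983278, 243.27273249],
       [  0.        ,   0.        ,   1.        ]]), 'R': array([[-0.01565102, -0.99974309,  0.01639538],
       [-0.99127982,  0.01336864, -0.13109387],
       [ 0.13084101, -0.01830416, -0.99123438]]), 't': array([  75.58162401,  565.18922131, 1183.93246831])}
dispenser_thi
[... 419 characters left out ...]
5168883, 235.74181433],
       [  0.        ,   0.        ,   1.        ]]), 'R': array([[-0.98933055, -0.14537159, -0.00960032],
       [-0.07342568,  0.55444596, -0.82897427],
       [ 0.12583217, -0.81942466, -0.55920434]]), 't': array([ 573.10183899,   68.92651302, 1017.0278834 ])}
dispenser_thick [([347.2, 227.2], 0.74)]
dispenser_thin [([300.6, 350.0], 0.92)]
paddle_thick [([363.0, 151.4], 0.92), ([353.5, 208.3], 0.66)]
paddle_thin [([326.8, 232.2], 0.89)]
sleeve_thick [([347.7, 212.7], 0.64), ([354.5, 209.6], 0.59)]
sleeve_thin [([204.9, 410.6], 0.91), ([380.9, 423.8], 0.69), ([442.6, 325.9], 0.63), ([300.8, 420.5], 0.55), ([307.1, 332.5], 0.47)]
gate_thick [([346.5, 213.4], 0.7)]
0.8
```

View pics/top0.png

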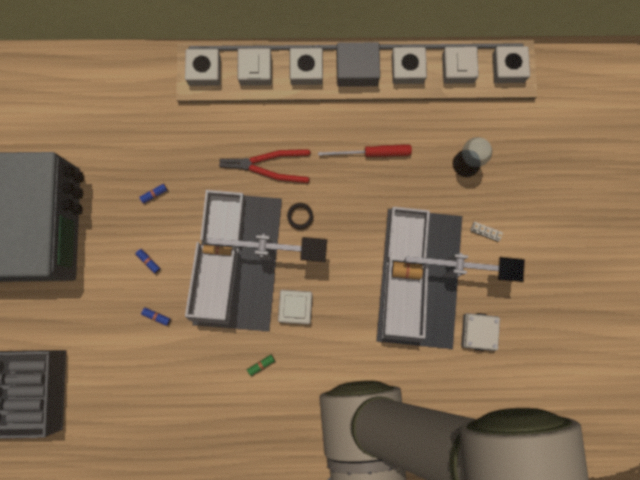

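View pics/side0.png

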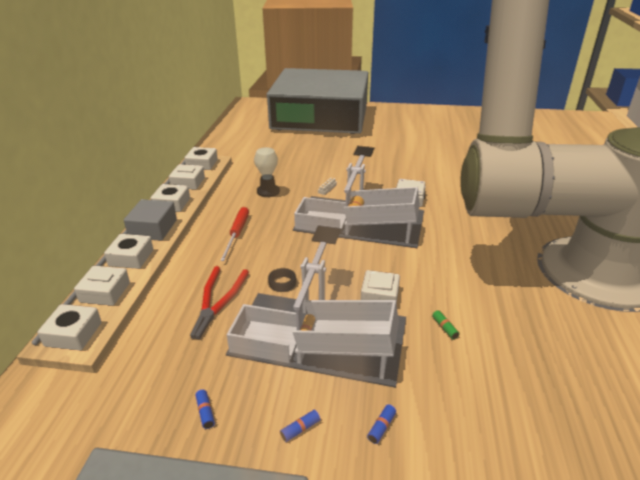

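Run:
```python
import cv2,numpy as np
a=cv2.imread("pics/top0.png");b=cv2.imread("pics/side0.png")
A=cv2.resize(a[150:370,180:560],None,fx=2,fy=2,interpolation=cv2.INTER_CUBIC)
cv2.imwrite("pics/topc.png",A)
B=cv2.resize(b[120:400,240:440],None,fx=2.1,fy=2.1,interpolation=cv2.INTER_CUBIC)
cv2.imwrite("pics/sidec.png",B)
```

```text
(no output)
```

View pics/topc.png

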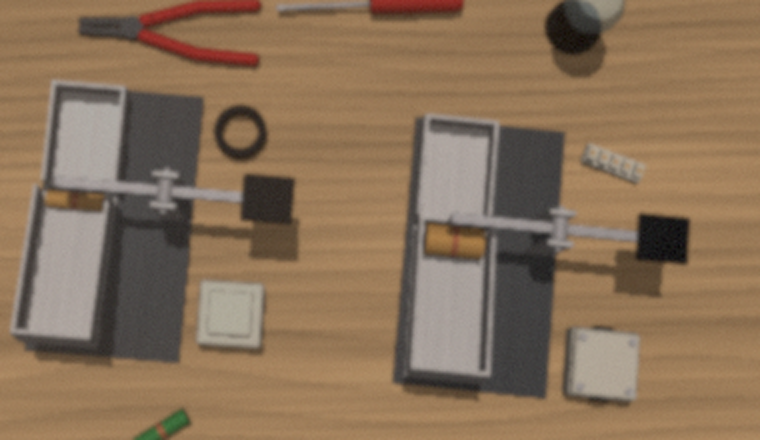

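View pics/sidec.png

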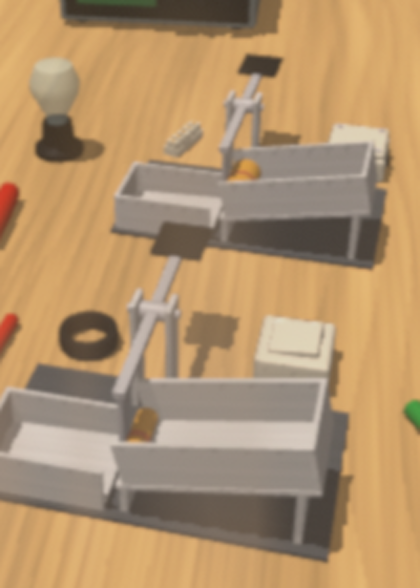

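```bash
cat > h.py <<'E'
import numpy as np
from cell import bot
def onz(cam,px,z):
    i=bot.camera_info(cam);K,R,t=i["mtx"],np.array(i["R"]),np.array(i["t"])
    d=R.T@np.linalg.solve(K,[px[0],px[1],1]);c=-R.T@t
    return c+d*(z-c[2])/d[2]
def proj(cam,X):
    i=bot.camera_info(cam);p=i["mtx"]@(i["R"]@np.array(X)+i["t"]);return p[:2]/p[2]
def tri(pt,ps):
    P=[]
    for c in("top","side"):
        i=bot.camera_info(c);P.append(i["mtx"]@np.c_[i["R"],i["t"]])
    import cv2
    X=cv2.triangulatePoints(P[0],P[1],np.array(pt,float).reshape(2,1),np.array(ps,float).reshape(2,1))
    return (X[:3]/X[3]).ravel()
E
python3 - <<'E'
from h import *
print("right paddle tri",tri((510.3,272.4),(363,151.4)),"plane",onz("top",(511,269.5),107),onz("side",(363,151.4),107))
print("left paddle tri",tri((314.1,247.8),(326.8,232.2)))
print("gate R",onz("top",(405,263),40),"disp R",onz("top",(402.7,264.8),0),onz("side",(347.2,227.2),0))
print("disp L",onz("top",(224.4,253.2),0),onz("side",(300.6,350),0))
for p in [(482,332),(487,232),(478,152)]: print(onz("top",p,20 if p[0]!=478 else 110))
E
```

```text
right paddle tri [ 498.38590416 -285.39152509  101.13254496] plane [ 500.99821878 -285.06953602  107.        ] [ 501.22157769 -273.10748936  107.        ]
left paddle tri [546.51504008  94.97670619 106.79760654]
gate R [522.96848532 -90.01795098  40.        ] disp R [523.081806  -90.9841492   0.       ] [520.29964962 -90.74290153   0.        ]
disp L [552.90457779 284.58936956   0.        ] [561.95345659 295.5333125    0.        ]
[ 380.57228138 -246.64482945   20.        ]
[ 587.76314078 -267.52344021   20.        ]
[ 734.68613031 -231.58148497  110.        ]
```

Candidates: the sleeve in the right dispenser at top (407,270) and the one in the left at top (217,250). In the enlarged crop the right one is about 18 px across, twice the left one's 9 px, so the right is the 32 mm sleeve. The networks agree. The blue and green cylinders are decoys. The right paddle is at top (511,269), and its lever runs almost along world y. I'll approach with the fingers closed and the jaw axis across the lever.

Emit:
play_rows --plan '[{"xyz": [0.033, -0.009, 0.004], "delta_rot": [0, 0, 0], "hand": 0}, {"xyz": [0.033, -0.009, 0.004], "delta_rot": [0, 0, 0], "hand": 0}, {"xyz": [0.033, -0.009, 0.004], "delta_rot": [0, 0, 0], "hand": 0}, {"xyz": [0.033, -0.009, 0.004], "delta_rot": [0, 0, 0], "hand": 0}, {"xyz": [0.033, -0.009, 0.004], "delta_rot": [0, 0, 0], "hand": 0}, {"xyz": [0.033, -0.009, 0.004], "delta_rot": [0, 0, 0], "hand": 0}, {"xyz": [0.033, -0.009, 0.004], "delta_rot": [0, 0, 0], "hand": 0}, {"xyz": [0.033, -0.009, 0.004], "delta_rot": [0, 0, 0], "hand": 0}]' --force 10

```text
clock: 1.47
ee_pos: [386.9, -354.1, 206.7]
tcp_rot: [0.989, 0.149, 0.0, 0.0]
contact_force: [0.2, -1.1, 1.3]
width: 0.419
```

Emit:
play_rows --plan '[{"xyz": [0.033, -0.009, 0.004], "delta_rot": [0, 0, 0], "hand": 0}, {"xyz": [0.033, -0.009, 0.004], "delta_rot": [0, 0, 0], "hand": 0}, {"xyz": [0.033, -0.009, 0.004], "delta_rot": [0, 0, 0], "hand": 0}, {"xyz": [0.033, -0.009, 0.004], "delta_rot": [0, 0, 0], "hand": 0}, {"xyz": [0, 0, 0], "delta_rot": [0, 0, -0.116], "hand": 0}, {"xyz": [0, 0, 0], "delta_rot": [0, 0, -0.116], "hand": 0}, {"xyz": [0, 0, 0], "delta_rot": [0, 0, -0.116], "hand": 0}, {"xyz": [0, 0, 0], "delta_rot": [0, 0, -0.116], "hand": 0}]'

```text
clock: 2.13
ee_pos: [501.4, -281.8, 190.6]
tcp_rot: [0.927, 0.375, -0.0, -0.0]
contact_force: [0.3, -0.2, 0.4]
width: 0.006
```

Emit:
play_rows --plan '[{"xyz": [0, 0, 0], "delta_rot": [0, 0, -0.116], "hand": 0}, {"xyz": [0, 0, 0], "delta_rot": [0, 0, -0.116], "hand": 0}, {"xyz": [0, 0, 0], "delta_rot": [0, 0, -0.116], "hand": 0}, {"xyz": [0, 0, 0], "delta_rot": [0, 0, -0.116], "hand": 0}, {"xyz": [0, 0, 0], "delta_rot": [0, 0, -0.116], "hand": 0}, {"xyz": [0, 0, 0], "delta_rot": [0, 0, -0.116], "hand": 0}, {"xyz": [0, 0, 0], "delta_rot": [0, 0, 0], "hand": 0}]'

```text
clock: 2.72
ee_pos: [501.2, -282.0, 190.7]
tcp_rot: [0.744, 0.668, -0.0, -0.0]
contact_force: [0.6, -0.0, 0.0]
width: 0.004
```

Run:
```python
from h import *
import cv2
from scipy.spatial.transform import Rotation as Ro
s=bot.state(); print(s["clock"],s["ee_pos"],s["tcp_rot"],s["width"],s["contact_force"])
R=Ro.from_quat(s["tcp_rot"]).as_matrix();print(R)
im=bot.read_camera("wrist");cv2.imwrite("pics/w1.png",im)
i=bot.camera_info("wrist");H=np.array(i["hand_eye"]);print(H.round(3))
m=bot.mark_of("paddle_thick","wrist");print(m)
for r in m:
    d=R@H[:3,:3]@np.linalg.solve(i["mtx"],[*r["location"],1]);c=R@H[:3,3]+s["ee_pos"]
    print(c+d*(107-c[2])/d[2])
im=bot.read_camera("side");cv2.imwrite("pics/s1.png",cv2.resize(im[80:280,240:490],None,fx=3,fy=3))
print("tcp in side",proj("side",s["ee_pos"]))
```

```text
2.7167 [ 501.20147307 -281.96805944  190.69842017] [ 7.44200252e-01  6.67956574e-01 -1.32329232e-05 -4.98196965e-06] 0.004235636308311777 [ 0.58207232 -0.01715088  0.00095676]
[[ 1.07668030e-01  9.94186901e-01 -2.63513684e-05]
 [ 9.94186901e-01 -1.07668031e-01 -1.02628700e-05]
 [-1.30404109e-05 -2.50932023e-05 -1.00000000e+00]]
[[ 0.00000e+00 -9.53000e-01 -3.03000e-01  7.83820e+01]
 [ 1.00000e+00  0.00000e+00  1.00000e-03 -3.86000e-01]
 [-1.00000e-03 -3.03000e-01  9.53000e-01 -1.46483e+02]
 [ 0.00000e+00  0.00000e+00  0.00000e+00  1.00000e+00]]
[{'location': [326.5, 248.5], 'confidence': 0.85}, {'location': [424.1, 183.3], 'confidence': 0.33}]
[ 504.12149863 -283.4113289   107.        ]
[ 567.67403794 -247.9609849   107.        ]
tcp in side [364.75428329 117.51586102]
```

View pics/w1.png

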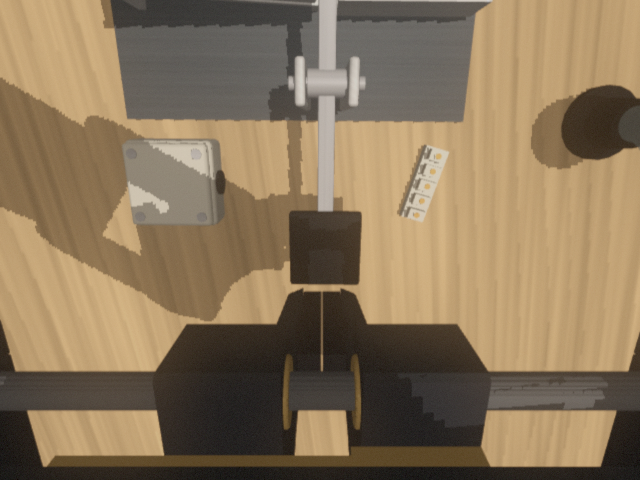

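View pics/s1.png

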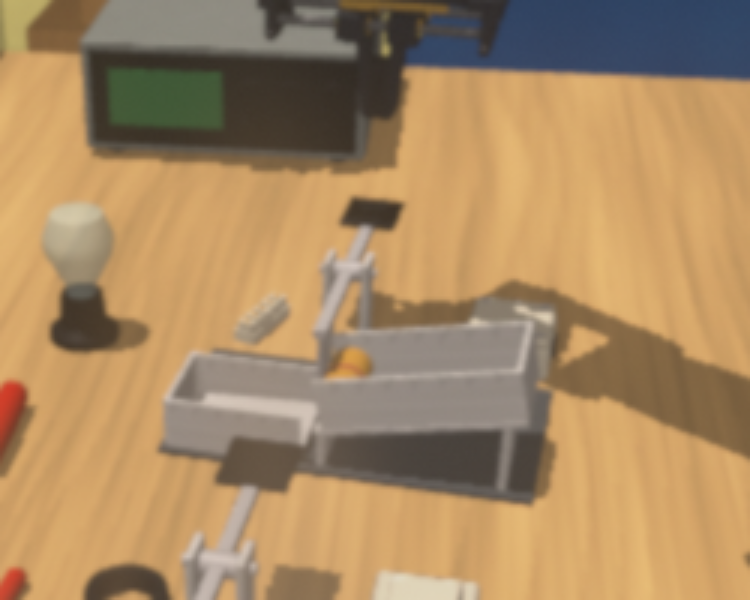

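The wrist picture shows the paddle at (326,248), in line with the closed fingers. That gives (504,-283), within 3 mm of the top estimate. Nothing stands near the descent.

Emit:
play_rows --plan '[{"xyz": [0.003, 0.002, 0.025], "delta_rot": [0, 0, 0], "hand": 0}, {"xyz": [0, 0, 0.025], "delta_rot": [0, 0, 0], "hand": 0}, {"xyz": [0, 0, 0.025], "delta_rot": [0, 0, 0], "hand": 0}, {"xyz": [0, 0, 0.008], "delta_rot": [0, 0, 0], "hand": 0}, {"xyz": [0, 0, 0.008], "delta_rot": [0, 0, 0], "hand": 0}, {"xyz": [0, 0, 0.008], "delta_rot": [0, 0, 0], "hand": 0}, {"xyz": [0, 0, 0], "delta_rot": [0, 0, 0], "hand": 0}]'

```text
clock: 3.45
ee_pos: [503.7, -279.4, 91.5]
tcp_rot: [0.746, 0.666, 0.0, 0.0]
contact_force: [0.1, -0.0, 0.3]
width: 0.001
```

Run:
```python
from h import *
import cv2
s=bot.state(); print(s["clock"],s["ee_pos"],s["contact_force"])
im=bot.read_camera("wrist");cv2.imwrite("pics/w2.png",im)
```

```text
3.45 [ 503.72982178 -279.39111405   91.4892932 ] [ 0.05740623 -0.02131003  0.34093481]
```

View pics/w2.png

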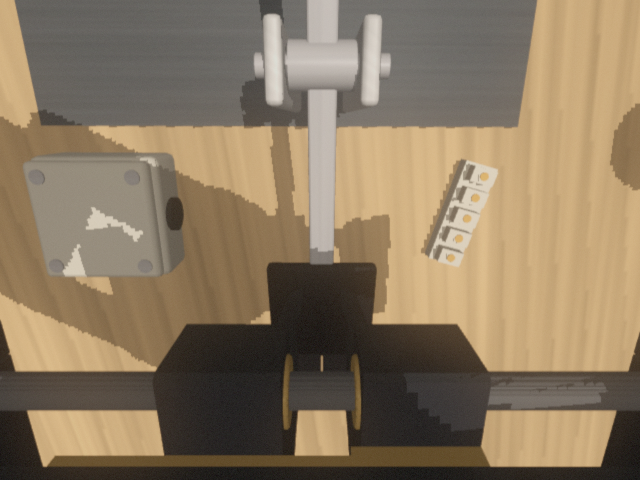

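The force reads only 0.3 N with the TCP below the unpressed paddle height. I'll check the contact before pressing on.

Run:
```python
from h import *
import cv2
i=bot.camera_info("wrist");H=np.array(i["hand_eye"])
def pt(p):
    q=np.linalg.inv(H)@[*p,1];u=i["mtx"]@q[:3];return (u[:2]/u[2]).round(0)
print("tcp px",pt((0,0,0)),"edge",pt((9,-17,0)),pt((9,17,0)),pt((-9,0,0)))
im=bot.read_camera("wrist");c=im[240:480,200:440]
c=np.clip(c.astype(float)*4,0,255).astype(np.uint8)
cv2.imwrite("pics/w2c.png",cv2.resize(c,None,fx=2.4,fy=2.4))
s=bot.state();print(s["contact_force"],s["ee_pos"],s["clock"])
a=bot.read_camera("side");cv2.imwrite("pics/s2.png",cv2.resize(a[100:260,260:460],None,fx=3.5,fy=3.5))
```

```text
tcp px [322. 309.] edge [282. 290.] [362. 290.] [322. 328.]
[-1.01320653  0.19456939  2.01237417] [ 503.8207072  -279.54237208   92.57391294] 3.55
```

View pics/w2c.png

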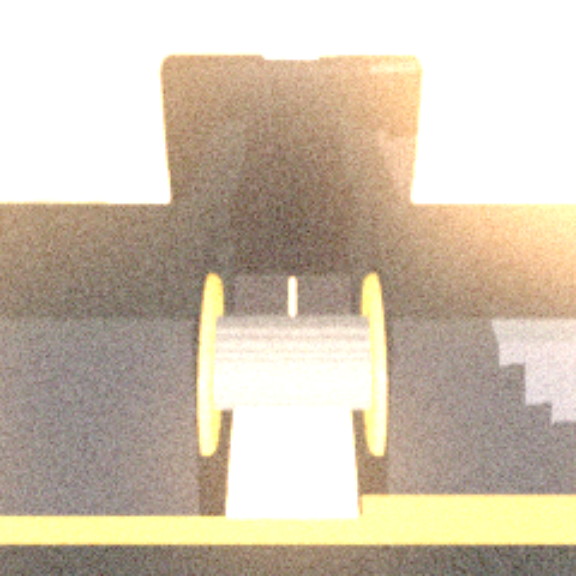

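View pics/s2.png

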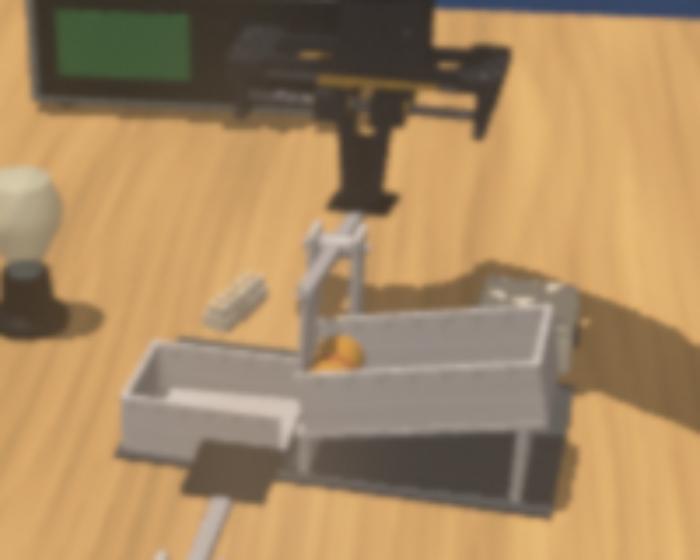

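The side picture shows the fingers on the middle of the pad, which has tilted slightly. The force is now 2 N, so contact is good. Pressing down fully.

Emit:
play_rows --plan '[{"xyz": [0, 0, 0.006], "delta_rot": [0, 0, 0], "hand": 0}, {"xyz": [0, 0, 0.006], "delta_rot": [0, 0, 0], "hand": 0}, {"xyz": [0, 0, 0.006], "delta_rot": [0, 0, 0], "hand": 0}, {"xyz": [0, 0, 0.006], "delta_rot": [0, 0, 0], "hand": 0}, {"xyz": [0, 0, 0.006], "delta_rot": [0, 0, 0], "hand": 0}, {"xyz": [0, 0, 0], "delta_rot": [0, 0, 0], "hand": 0}, {"xyz": [0, 0, 0], "delta_rot": [0, 0, 0], "hand": 0}, {"xyz": [0, 0, 0], "delta_rot": [0, 0, 0], "hand": 0}]'

```text
clock: 4.27
ee_pos: [503.5, -279.7, 61.8]
tcp_rot: [0.746, 0.666, -0.0, 0.0]
contact_force: [-1.8, -4.0, 2.4]
width: 0.006
```

Run:
```python
from h import *
import cv2
a=bot.read_camera("side");b=bot.read_camera("top")
s=bot.state();print(s["contact_force"],s["ee_pos"],s["clock"])
A=cv2.resize(a[100:260,280:440],(400,400));B=cv2.resize(b[190:350,360:520],(400,400))
cv2.imwrite("pics/c3.png",np.hstack([A,B]))
```

```text
[-0.7026643  -2.94471254  2.53925988] [ 503.48463222 -279.65113677   61.97547257] 4.3667
```

View pics/c3.png

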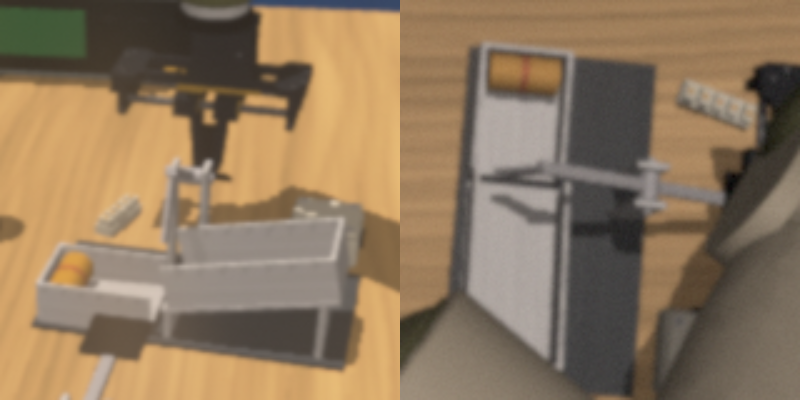

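The gate is up and the thick sleeve is already at the far end of the tray. I'll keep the paddle pressed until it settles.

Emit:
play_rows --plan '[{"xyz": [0, 0, 0], "delta_rot": [0, 0, 0], "hand": 0}, {"xyz": [0, 0, 0], "delta_rot": [0, 0, 0], "hand": 0}, {"xyz": [0, 0, 0], "delta_rot": [0, 0, 0], "hand": 0}, {"xyz": [0, 0, 0], "delta_rot": [0, 0, 0], "hand": 0}, {"xyz": [0, 0, 0], "delta_rot": [0, 0, 0], "hand": 0}, {"xyz": [0, 0, 0], "delta_rot": [0, 0, 0], "hand": 0}, {"xyz": [0, 0, 0], "delta_rot": [0, 0, 0], "hand": 0}, {"xyz": [0, 0, 0], "delta_rot": [0, 0, 0], "hand": 0}]'

```text
clock: 5.03
ee_pos: [503.6, -279.2, 61.7]
tcp_rot: [0.746, 0.666, -0.0, 0.0]
contact_force: [-0.1, -3.9, 1.9]
width: 0.003
```

Emit:
play_rows --plan '[{"xyz": [0, 0, 0], "delta_rot": [0, 0, 0], "hand": 0}, {"xyz": [0, 0, 0], "delta_rot": [0, 0, 0], "hand": 0}, {"xyz": [0, 0, 0], "delta_rot": [0, 0, 0], "hand": 0}, {"xyz": [0, 0, 0], "delta_rot": [0, 0, 0], "hand": 0}, {"xyz": [0, 0, 0], "delta_rot": [0, 0, 0], "hand": 0}, {"xyz": [0, 0, 0], "delta_rot": [0, 0, 0], "hand": 0}, {"xyz": [0, 0, 0], "delta_rot": [0, 0, 0], "hand": 0}, {"xyz": [0, 0, 0], "delta_rot": [0, 0, 0], "hand": 0}]'

```text
clock: 5.7
ee_pos: [503.5, -279.2, 61.7]
tcp_rot: [0.746, 0.666, 0.0, 0.0]
contact_force: [-0.6, -3.4, 1.8]
width: 0.003
```

Run:
```python
from h import *
import cv2
b0=bot.read_camera("top");a=bot.read_camera("side");b=bot.read_camera("top")
s=bot.state();print(s["contact_force"],s["ee_pos"],s["clock"])
print("diff tray",cv2.absdiff(b0,b)[200:260,390:430].mean(), cv2.absdiff(b0,b)[60:120,100:160].mean())
A=cv2.resize(a[100:260,280:440],(400,400));B=cv2.resize(b[190:350,360:520],(400,400))
cv2.imwrite("pics/c4.png",np.hstack([A,B]))
```

```text
[-0.98690257 -2.679326    2.94458902] [ 503.53402928 -279.20867849   61.7359657 ] 5.85
diff tray 1.7394444444444443 1.724074074074074
```

View pics/c4.png

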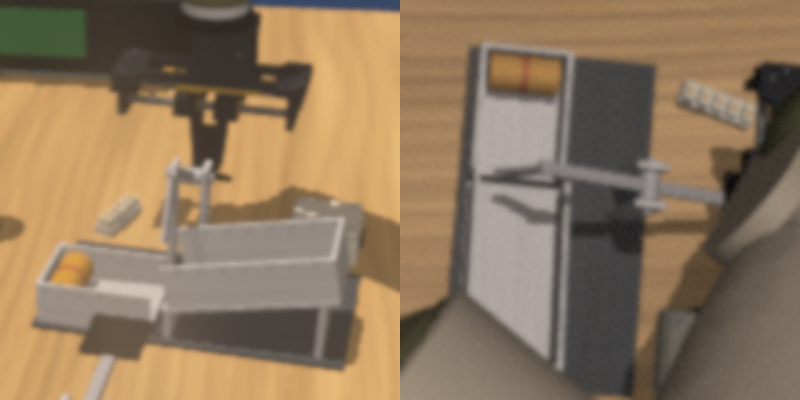

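The sleeve is at rest at the far end of the tray; the picture difference is at noise level. Now I'll let go, slowly at first, straight up.

Emit:
play_rows --plan '[{"xyz": [0, 0, -0.008], "delta_rot": [0, 0, 0], "hand": 0}, {"xyz": [0, 0, -0.008], "delta_rot": [0, 0, 0], "hand": 0}, {"xyz": [0, 0, -0.008], "delta_rot": [0, 0, 0], "hand": 0}, {"xyz": [0, 0, -0.008], "delta_rot": [0, 0, 0], "hand": 0}, {"xyz": [0, 0, -0.01], "delta_rot": [0, 0, 0], "hand": 0}, {"xyz": [0, 0, -0.02], "delta_rot": [0, 0, 0], "hand": 0}, {"xyz": [0, 0, -0.03], "delta_rot": [0, 0, 0], "hand": 0}, {"xyz": [0, 0, -0.03], "delta_rot": [0, 0, 0], "hand": 0}]'

```text
clock: 6.52
ee_pos: [503.0, -278.3, 184.8]
tcp_rot: [0.746, 0.667, 0.0, -0.001]
contact_force: [0.1, -0.1, 0.9]
width: 0.006
```

Emit:
play_rows --plan '[{"xyz": [0, 0, -0.03], "delta_rot": [0, 0, 0], "hand": 0}, {"xyz": [0, 0, 0], "delta_rot": [0, 0, 0], "hand": 0}, {"xyz": [0, 0, 0], "delta_rot": [0, 0, 0], "hand": 0}, {"xyz": [0, 0, 0], "delta_rot": [0, 0, 0], "hand": 0}, {"xyz": [0, 0, 0], "delta_rot": [0, 0, 0], "hand": 0}, {"xyz": [0, 0, 0], "delta_rot": [0, 0, 0], "hand": 0}]'

```text
clock: 7.02
ee_pos: [503.2, -278.8, 212.6]
tcp_rot: [0.746, 0.666, -0.0, -0.001]
contact_force: [0.9, 0.7, 0.1]
width: 0.005
```

Run:
```python
from h import *
import cv2
a=bot.read_camera("side");b=bot.read_camera("top")
s=bot.state();print(s["contact_force"],s["ee_pos"],s["clock"])
A=cv2.resize(a[100:340,230:430],(400,480));B=cv2.resize(b[130:370,180:520],(0,0),fx=1.17,fy=2) if 0 else cv2.resize(b[190:350,360:520],(400,480))
cv2.imwrite("pics/c5.png",np.hstack([A,B]))
a0=cv2.imread("pics/side0.png");d=cv2.absdiff(a0,a).max(2)
cv2.imwrite("pics/d5.png",d*3)
```

```text
[-1.19411753 -0.33648497  0.21969503] [ 503.32909065 -279.00890016  212.92237194] 7.1167
```

View pics/c5.png

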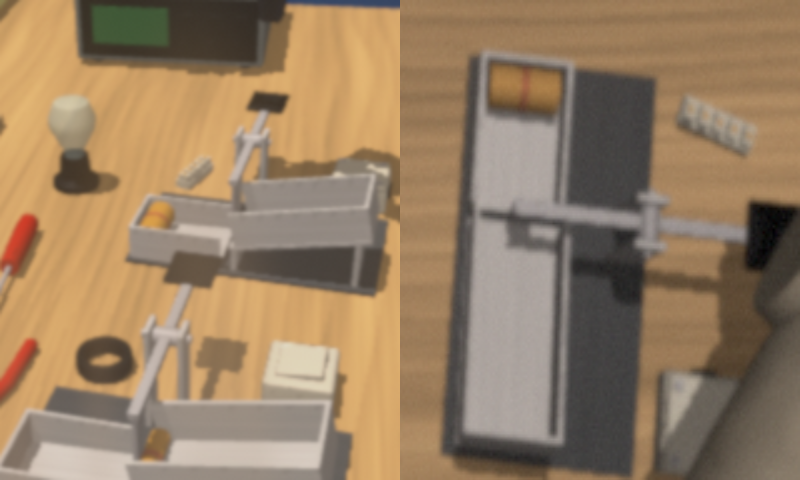

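View pics/d5.png

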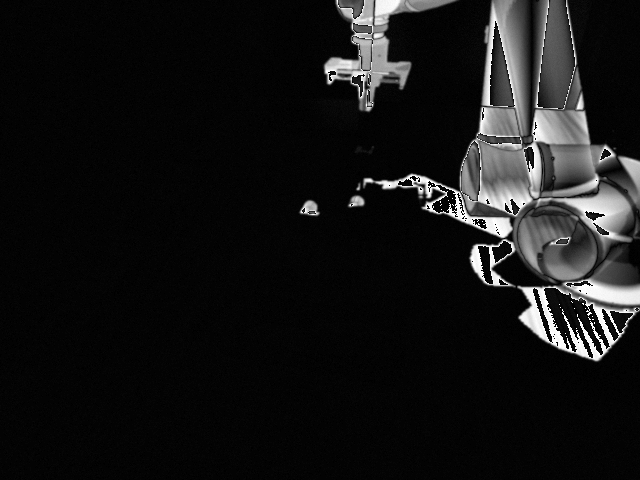

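The gate and lever match the start picture. The only differences are the arm, its shadow (with a faint trace at the pad) and the sleeve's move from chute to tray.

```bash
python3 -c "
from cell import bot
print(bot.sign_off())"
```

```text
the job is handed in; nothing more can be done
None
```

The thick sleeve is out of its dispenser and lying in the tray, and the gate is shut again. I handed the job in at about 7 s on the robot's clock; no verdict was reported.

- **What I did:** The right-hand dispenser holds the thick sleeve; in the top picture it was about twice as thick as the left one. I pressed its paddle with the closed fingers until the TCP was at z ≈ 62 mm, which by geometry is about 0.49 rad. I held it about 1.6 s until the sleeve lay still against the far wall of the tray, then lifted straight up. The highest force I read was about 5 N.
- **Last checks:** The side picture against the start picture shows the lever and gate back in place. The other dispenser is shut with its sleeve inside, and the loose things that show have not moved. The gripper was about 100 mm above the paddle, touching nothing.
- **Disagreements:**
  - The side camera put the paddle about 12 mm off in y from the top camera. The wrist camera agreed with the top one to 3 mm, so I used those two.
  - The first force reading after contact was only 0.3 N. It then read 2 N, and the pictures confirmed contact.
  - The last comparison showed a faint difference at the paddle pad. I took it to be the gripper's shadow and did not check it further.

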